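# Release a ratchet clamp and ease its jaw onto a housing

### The job

The bench clamp is wound open and its drum spring is pulling hard against the pawl. Flick the pawl's thumb lever fully over to its release side without forcing it, wind the crank on just enough for the pawl to spring clear of the ratchet wheel, then keep hold and ease the drum back by the crank, never letting it run, until the jaw has gently pushed the white housing home against the nest's stop block and its spring alone holds it there; only then let go. Do not drive the crank on against the housing, and leave the other things on the bench where they are.

Things in the scene. Friction and masses are not known exactly. Their poses are not given: they have to be found in the camera images.
- clamp: Ratchet clamp bolted to the bench: grey steel base plate 160 x 370 x 12 mm. Origin: on the bench under the vertical drum axis (plate reaches 85 mm to -x, 75 to +x, 145 to -y, 225 to +y). z up; +y is the direction in which the jaw closes; -x is roughly towards the robot. The x and y named below are this frame's.
- drum_axis (a point): Point on the drum's vertical axis, 48 mm above the bench, at the top face of the steel ratchet wheel (16 saw teeth, 96 mm across the tips, 76 mm at the roots, 14 mm thick).
- drum (a joint): Angle (rad) of drum, ratchet wheel and crank in one; + = counter-clockwise from above = winding, opens the jaw 25 mm a rad. 0: jaw fully forward; end at 2.95. Starts at about 2.35, held by the pawl. A spring turns it back: 0.3 N m at 0.45, 0.5 N m at 2.3 (4 to 7 N at the crank grip), hardly any friction: let go without the pawl, it flies back. Never let it turn back faster than 2 rad/s.
- grip_mid (a point): Middle of the crank's grey upright round grip, 24 mm diameter, 69 to 109 mm above the bench (this point: 91 mm), 75 mm from the drum axis, on a crank arm 22 mm wide whose top is at 69 mm. The grip spins freely on the crank. Its bearing from the drum axis, measured from the clamp's x axis: 1.33 rad + joint drum. All else on the clamp is below 86 mm.
- crank_grip: The crank's round grip itself. Origin: on its axis at its foot, 69 mm above the bench.
- trip_lever: The pawl's thumb lever, swinging level on a pivot 62 mm to -y of the drum axis. Origin: on the pivot's axis at bench height. Turns 0.7 rad clockwise (from above) from engaged to released, where it meets a firm stop; friction (about 3 N at the tab) keeps it where it is left. Pressing it with 30 N or more is forcing it.
- lever_tab (a point): Middle of the upright black tab on the lever's end, 60 mm from the pivot: 9 mm thick in the push direction, 18 mm along the lever, 53 to 85 mm above the bench (this point: 69 mm). In the clamp's frame it stands at x = +21, y = -118 mm when engaged, x = -21, y = -118 mm when fully released: draw it towards the clamp's -x.
- pawl_nose (a point): Top of the steel pawl's nose, 48 mm up. The pawl turns on the lever's pivot, driven by the lever through a spring only. Nose 43 to 46 mm from the drum axis: in the teeth; about 64 mm: clear. While a loaded tooth presses on it the pawl stays caught even with the lever released; it springs clear, and stays clear, once the drum is wound on a little (under 0.15 rad).
- jaw: Sliding jaw on the rack moved by the drum: dark block 44 mm wide with a rubber face 36 mm wide, 23 to 45 mm above the bench. Origin: under the middle of the rubber face, at bench height. Closes towards the clamp's +y. At the end the spring alone presses it on the housing with 10 to 14 N; more than 35 N crushes the housing.
- nest: Dark nest screwed to the base plate ahead of the jaw, at a different place along its travel each time: floor 70 x 70 mm, 8 mm above the origin (itself 12 mm above the bench); axes as the clamp's. At its far end a steel stop block 40 mm wide, 20 mm tall, clamped on a screw: its face lies anywhere from 4 to 18 mm to +y of the origin, reset for each batch and not reported.
- housing: White plastic sensor housing with a grey lid, 46 x 34 x 26 mm (34 mm along the jaw's travel), about 100 g, loose in the nest. Origin: centre of its underside. It starts 2 to 20 mm short of the stop block; home = its end face flat on the stop block.
- jar: Bystander: amber glass jar, 60 mm diameter, 85 mm tall. Origin: centre of its underside.
- driver: Bystander: screwdriver with an orange handle. Origin: its underside, near the middle.
- spanner: Bystander: steel spanner. Origin: its underside, near the middle.
Things that resemble listed ones, but are neither listed nor needed, are in the scene too. Of the things shaped like the housing, the white one is meant.

How it is judged:
On the way, in this order (a step that is already met when the one before it is completed fails the run):
1. the thumb lever is over on its release side while the pawl is still caught in the teeth (x of lever_tab in the frame of clamp below -0.013 m), for 0.1 s.
2. the pawl has sprung clear of the ratchet wheel with the drum still wound (horizontal distance between pawl_nose and drum_axis above 0.055 m and value of joint drum above 1.2 rad), for 0.1 s.
3. the jaw presses the housing on its stop while the hand is still on the crank grip (contact force between jaw and housing above 4 N and contact force between the fingers and crank_grip above 0.3 N), for 0.1 s.
At the end, for the whole second after the job is handed in: Thumb lever over at its release side (tab beyond x = -13 mm in the clamp's frame), pawl clear (nose over 55 mm from the drum axis), drum at rest, housing upright and square in the nest within 0.1 rad, pressed home on the stop block by the jaw with over 5 N (x of lever_tab in the frame of clamp below -0.013 m and horizontal distance between pawl_nose and drum_axis above 0.055 m and angle between the y axis of housing and the y axis of nest, either way round below 0.1 rad and contact force between jaw and housing above 5 N and angle between housing's own z axis and vertical below 0.1 rad and velocity of joint drum between -0.1 and 0.1 rad/s); the robot touches nothing.
It fails at once if the drum runs back faster than 2.5 rad/s (velocity of joint drum below -2.5 rad/s).
It fails at once if the jaw is driven onto the housing with more than 35 N (contact force between jaw and housing above 35 N).
It fails at once if the thumb lever is pressed with more than 30 N (contact force between the arm and trip_lever above 30 N).
It fails at once if the robot touches the housing (contact force between the arm and housing above 1 N).
It fails at once if a bystander is moved by more than 20 mm (distance of any of jar, driver, spanner from where it was at the start of the episode above 0.02 m).
It also fails if it takes over 70 s, if anything falls off the work surface, if the arm or the gripper's body presses on something with over 40 N, if the wrist force passes 120 N, or if a joint passes its speed limit or range.

### The arm

A 7-joint arm with a two-finger parallel gripper is mounted at the origin on the work surface. World frame = base frame: x ahead of the robot, y to its left, z up, the work surface at z = 0. Lengths are in m, angles in rad, forces in N, time in s.
With the tool pointing down it reaches from about 0.4 to 0.875 m from the base axis. Payload 19.3 kg.
Tool frame: the origin (TCP) lies at the very end of the fingers, on their centre line; the grasp point (between the pads) lies 19 mm behind it; z points along the fingers, y is the line along which they close (so a half turn about z gives the same grasp; the last joint's range is limited). The gripper opens to 85 mm and grips with 20 to 120 N. Pads are 22 mm wide; open, the fingers measure 114 mm over their backs; the gripper's body (76 mm by 85 mm) begins 54 mm behind the grasp point. The pads swing forward as they close: fully open they stand 13 mm farther back than shut.
Start: joints at [1.269, 0.521, -0.036, 1.599, 0.021, 1.021, -0.113], TCP at [0.144, -0.608, 0.231] pointing down, gripper open.
Joint ranges: [-2.91, 2.91], [-0.3, 2.13], [-1.5, 1.42], [0.17, 2.43], [-1.26, 4.41], [0.16, 1.93], [-2.52, 2.52]. Speed limits (rad/s): [1.89, 1.89, 2.39, 2.39, 3.01, 3.01, 3.01].

### API

Orientations are given as [roll, pitch, yaw] about the fixed x, y, z axes, in that order (R = Rz(yaw) Ry(pitch) Rx(roll)).
In Python, from workcell import bot, grab_frame, calibration, job gives the robot as it stands.
- The arm moves only by the shell command python3 -m creep 'ROWS' [FORCE]. ROWS is a JSON list of rows, 1 to 5 of them, each of 7 numbers: the finger opening in m, then dx, dy, dz in m, then a rotation vector rx, ry, rz in rad; each row is the pose to reach, as a shift and turn from the pose commanded when the command began, along the tool's axes at that moment; what a row does not reach only later rows make up. A row lasts 1/8 s, in which the tool goes at most 0.0625 m and 0.188 rad, less where a joint would pass 70% of its speed; a pose out of reach is approached as far as the arm can. The fingers move at their own pace and stop on an object; FORCE is the grip in N (left out, the last holds). Time passes only in rows, so rows that do not move let the fingers close. It prints the time, the measured TCP pose, the force, the opening and the grip force at its end.
- bot.observe(): the state, without advancing time (a new reading comes with each control period).
- grab_frame(name): name is "scene" or "side" or "wrist"; returns (picture, depth): 384x512x3 uint8, blue, green, red; 384x512 float32, m along the optical axis (not along the pixel's ray), 0 where there is no reading.
- calibration(name): a dict with "vfov" (degrees; the focal length in pixels is half the picture's height over the tangent of half this angle, whatever the lens; pixels are square), "cx", "cy" (the principal point, pixels), "dist_coeffs" ([k1, k2, p1, p2, k3] as OpenCV has them; the pictures are not rectified), "eye" and "attitude" of the camera in the world. Camera axes: x right, y down, z forward; pixel columns grow to the right and rows downward; lengths in m; the calibration is good to about 2 mm. A picture is of the moment at which its call begins: read the wrist's pose just before it. calibration takes no time and is no camera call; for the wrist camera it gives the pose at the moment of the call.
- job.job_done(): hands the job in; it is judged then, once.
The state is a dict: "clock": time; "qpos": joint angles; "qd": joint speeds; "joint_efforts": joint torques, N m; "position": TCP position; "tool_rot": TCP orientation; "force": force on the tool from outside, world axes, zero at the start; "moment": the same for the moment, N m; "grip_width": finger opening in m; "finger_force": force on a finger pad.
Only numpy, scipy, OpenCV 4.12 (cv2) and the standard library are available. Lean on these libraries where they do the work, as an engineer would, in place of code of your own. Each camera call takes 0.05 s, during which the arm holds its last target. There are 200 camera calls.

## Working session

There is one attempt and no reset: what is moved stays moved. The work goes in short steps, Python scripts to look and compute and a shell command to move; the robot and the scene stay as the last step left them, time stands still between calls to the robot, and variables do not carry over. Pictures are saved under pics/ and viewed, at most 10 in all, crops included, and the job is handed in when it is done.

```bash
mkdir -p pics
cat > h.py <<'E'
import numpy as np, cv2
from workcell import bot, grab_frame, calibration, job
from scipy.spatial.transform import Rotation as R
def K(c):
    f=192/np.tan(np.radians(c['vfov'])/2); return np.array([[f,0,c['cx']],[0,f,c['cy']],[0,0,1.]])
def rot(c):
    a=np.array(c['attitude'],float); return a if a.shape==(3,3) else (R.from_euler('xyz',a).as_matrix() if a.size==3 else R.from_quat(a).as_matrix())
def ray(c,px):
    u=cv2.undistortPoints(np.array(px,float).reshape(-1,1,2),K(c),np.array(c['dist_coeffs'],float)).reshape(-1,2)
    return np.c_[u,np.ones(len(u))]@rot(c).T
def onz(c,px,z):
    d=ray(c,px); e=np.array(c['eye']); return e+d*((z-e[2])/d[:,2])[:,None]
def depthpt(c,px,D):
    px=np.array(px,float).reshape(-1,2); d=ray(c,px); return np.array(c['eye'])+d*np.array([D[int(round(v)),int(round(u))] for u,v in px])[:,None]
def proj(c,P):
    r=rot(c); rv=cv2.Rodrigues(r.T)[0]; t=-r.T@np.array(c['eye']); return cv2.projectPoints(np.array(P,float).reshape(-1,1,3),rv,t,K(c),np.array(c['dist_coeffs'],float))[0].reshape(-1,2)
E
python3 - <<'E'
from h import *
print({k:np.round(v,3) for k,v in bot.observe().items()})
ims=[]
for n in('scene','side'):
    c=calibration(n); print(n,c)
    p,d=grab_frame(n); cv2.imwrite(f'pics/{n}0.png',p); np.save(f'{n}0.npy',d); ims.append(p)
E
```

```text
{'clock': np.float64(0.0), 'qpos': array([ 1.269,  0.522, -0.036,  1.6  ,  0.021,  1.021, -0.113]), 'qd': array([ 0.002,  0.   , -0.002, -0.   , -0.002, -0.001, -0.001]), 'joint_efforts': array([ 0.0000e+00, -9.2713e+01,  1.9800e+00, -3.6993e+01,  1.8000e-02,
        8.0000e-03,  0.0000e+00]), 'position': array([ 0.143, -0.608,  0.231]), 'tool_rot': array([-3.14 ,  0.   ,  0.232]), 'force': array([ 0.416, -0.304, -0.179]), 'moment': array([-0.016, -0.022, -0.005]), 'finger_force': np.float64(0.0), 'grip_width': np.float64(0.086)}
scene {'vfov': 57.14367775809748, 'cx': 255.13484640529614, 'cy': 191.18435101042715, 'dist_coeffs': array([-0.05850982,  0.        ,  0.        ,  0.        ,  0.        ]), 'eye': array([ 1.04299045, -0.44508496,  0.69030438]), 'attitude': array([-2.30046654, -0.01908402,  0.82766762])}
side {'vfov': 57.364584573730774, 'cx': 259.63041805560414, 'cy': 190.93509063808813, 'dist_coeffs': array([-0.00089527,  0.        ,  0.        ,  0.        ,  0.        ]), 'eye': array([0.47622737, 0.79937211, 0.65273002]), 'attitude': array([-2.20285405,  0.01642702, -3.0245526 ])}
```

View pics/scene0.png

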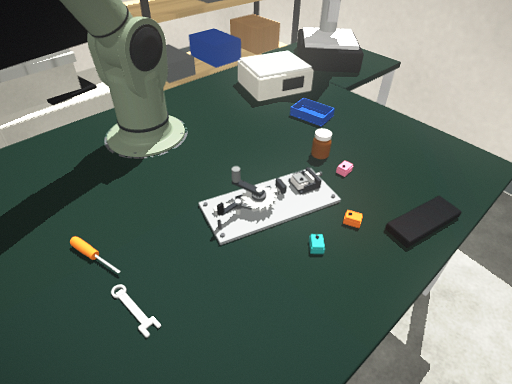

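View pics/side0.png

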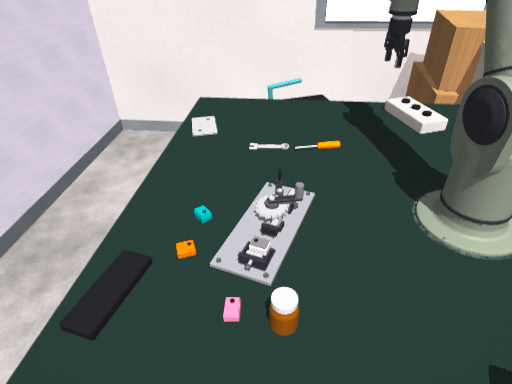

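Scene shows the clamp plate at about (200-340,170-242), grip at (236,174), lever tab about (220,210–225), housing (305,180). Side shows the plate at (215-315,183-283), grip at (299,188), tab about (279,175).

```bash
cat > plate.py <<'E'
from h import *
for n,box in(('scene',(190,155,350,250)),('side',(205,165,325,290))):
    c=calibration(n); p=cv2.imread(f'pics/{n}0.png'); D=np.load(f'{n}0.npy')
    x0,y0,x1,y1=box
    uu,vv=np.meshgrid(np.arange(x0,x1),np.arange(y0,y1)); px=np.c_[uu.ravel(),vv.ravel()]
    P=depthpt(c,px,D); col=p[px[:,1],px[:,0]].astype(int)
    ok=(col.min(1)>90)&(np.ptp(col,axis=1)<30)&(abs(P[:,2]-.012)<.008)
    Q=onz(c,px[ok],.012)[:,:2]
    m=np.zeros(p.shape[:2],np.uint8); m[px[ok][:,1],px[ok][:,0]]=255
    nl,lab,st,_=cv2.connectedComponentsWithStats(m); 
    r=cv2.minAreaRect((Q*1000).astype(np.float32)); print(n,ok.sum(),np.median(P[ok,2]),r,cv2.boxPoints(r).round(1).tolist())
    # high points: z>0.075
    hi=(P[:,2]>.072)&(P[:,2]<.115); print('hi',hi.sum()); 
    mm=np.zeros(p.shape[:2],np.uint8); mm[px[hi][:,1],px[hi][:,0]]=255
    nl,lab,st,ce=cv2.connectedComponentsWithStats(mm)
    for i in range(1,nl):
        if st[i,4]>4:
            s=lab[px[:,1],px[:,0]]==i; print(st[i],P[s].mean(0).round(4),P[s].max(0).round(4),col[s].mean(0).round())
    cv2.imwrite(f'pics/{n}crop.png',cv2.resize(p[y0:y1,x0:x1],None,fx=4.5,fy=4.5,interpolation=cv2.INTER_CUBIC))
E
python3 plate.py
```

```text
scene 3652 0.013263953323630173 ((563.4659423828125, 116.2823486328125), (445.20965576171875, 168.35447692871094), 73.77825164794922) [[420.5, -73.9000015258789], [582.0999755859375, -121.0], [706.5, 306.5], [544.7999877929688, 353.5]]
hi 211
[232 167  10  17 136] [0.478  0.0201 0.0959] [0.4881 0.0353 0.113 ] [120. 122. 119.]
[256 188   7   5  24] [0.5463 0.0414 0.0743] [0.5534 0.0489 0.0762] [228. 230. 229.]
[217 203   7   8  44] [ 0.534  -0.0792  0.0819] [ 0.5378 -0.0678  0.0879] [55. 54. 54.]
side 3559 0.014148668044933088 ((548.355224609375, 83.22238159179688), (379.6397705078125, 162.73558044433594), 73.88591766357422) [[417.5, -76.5999984741211], [573.7999877929688, -121.69999694824219], [679.2000122070312, 243.0], [522.9000244140625, 288.20001220703125]]
hi 249
[278 169   3   7  21] [ 0.5304 -0.0729  0.0825] [ 0.5341 -0.0687  0.0889] [44. 42. 38.]
[295 182   9  17 134] [0.4697 0.0298 0.097 ] [0.481  0.0376 0.1132] [128. 124. 124.]
[269 195   6   6  26] [0.5428 0.043  0.0749] [0.5495 0.0517 0.0775] [214. 209. 212.]
[276 196   4   4   9] [0.5265 0.0404 0.0726] [0.5305 0.0457 0.0734] [82. 74. 73.]
[281 198   4   2   5] [0.5132 0.0416 0.0724] [0.5166 0.0441 0.0728] [78. 70. 69.]
[275 287  18   3  44] [0.4906 0.3517 0.087 ] [0.5072 0.3558 0.0889] [239. 238. 241.]
```

View pics/scenecrop.png

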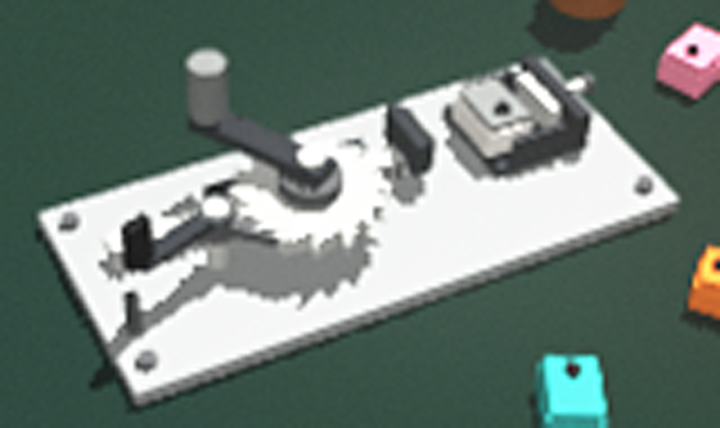

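The crop shows the tab (full-image px ≈(220,208)), the pivot (238,201), and a small dark post or mark at (219,224). The plate, hub, tab and grip measured in both views agree with the given geometry for a clamp origin of about (0.544, 0.042) and yaw −0.281.

```bash
cat >> h.py <<'E'
O=np.array([.5443,.0423]); YAW=-.281
def w(x,y,z=0):
    c,s=np.cos(YAW),np.sin(YAW); return np.array([O[0]+c*x-s*y,O[1]+s*x+c*y,z])
def cl(P):
    c,s=np.cos(YAW),np.sin(YAW); d=np.asarray(P)[...,:2]-O; return np.stack([c*d[...,0]+s*d[...,1],-s*d[...,0]+c*d[...,1]],-1)
def go(P,yaw):
    o=bot.observe(); T=R.from_euler('xyz',o['tool_rot']); d=T.inv().apply(np.array(P)-o['position'])
    rv=(T.inv()*R.from_euler('xyz',[np.pi,0,yaw])).as_rotvec()
    print('t',o['clock'],'shift',d.round(4),'rot',rv.round(3),'q',o['qpos'].round(2),'F',o['force'].round(1))
E
python3 - <<'E'
from h import *
c=calibration('scene'); D=np.load('scene0.npy')
print('post foot',cl(onz(c,[[219,227]],.012)),depthpt(c,[[219,224],[219,222],[220,208],[238,201]],D), )
print('post pts',cl(depthpt(c,[[219,224],[219,222],[220,208],[238,201]],D)))
go(w(.055,-.118,.2),YAW)
E
```

```text
post foot [[ 0.0255916  -0.12677893]] [[ 0.54096911 -0.0910174   0.03237063]
 [ 0.54135476 -0.09084149  0.0399319 ]
 [ 0.53718681 -0.08187392  0.08042376]
 [ 0.52724389 -0.01563699  0.05561434]]
post pts [[ 0.03377088 -0.12901222]
 [ 0.03409261 -0.12873625]
 [ 0.02760128 -0.12127625]
 [-0.00032026 -0.06039456]]
t 0.1 shift [ 0.5295 -0.411   0.0312] rot [-0.001  0.     0.513] q [ 1.27  0.52 -0.04  1.6   0.02  1.02 -0.11] F [ 0.4 -0.6  0.2]
```

```bash
python3 -m creep '[[0,0.05,-0.04,0,0,0,0.1],[0,0.1,-0.08,0,0,0,0.2],[0,0.15,-0.12,0,0,0,0.3],[0,0.2,-0.16,0,0,0,0.4],[0,0.24,-0.19,0.01,0,0,0.5]]' 30; python3 -c "
from h import *
go(w(.055,-.118,.2),YAW)"
```

```text
clock: 0.72
position: [0.3348, -0.3665, 0.2216]
tool_rot: [3.141, -0.001, -0.271]
force: [1.1, -0.9, -0.6]
grip_width: 0.0004
finger_force: 0.0
t 0.725 shift [ 0.1462 -0.3314  0.0217] rot [ 0.    -0.001  0.01 ] q [ 0.72  0.33 -0.01  1.94  0.    0.87 -1.13] F [ 1.1 -0.9 -0.6]
```

```bash
python3 -m creep '[[0,0.022,-0.05,0.004,0,0,0],[0,0.044,-0.1,0.008,0,0,0],[0,0.066,-0.15,0.012,0,0,0],[0,0.088,-0.2,0.016,0,0,0.01],[0,0.11,-0.25,0.02,0,0,0.01]]'; python3 -m creep '[[0,0.018,-0.04,0.002,0,0,0],[0,0.036,-0.081,0.002,0,0,0],[0,0.036,-0.081,0.002,0,0,0]]'
python3 - <<'E'
from h import *
go(w(.055,-.118,.2),YAW)
c=calibration('wrist'); p,d=grab_frame('wrist'); cv2.imwrite('pics/w1.png',p); np.save('w1.npy',d); np.save('w1c.npy',c,allow_pickle=True)
print(proj(c,[w(0,0,.048),w(.021,-.118,.085),w(0,-.062,.05)]))
E
```

```text
clock: 1.35
position: [0.5066, -0.1548, 0.2011]
tool_rot: [3.142, 0.0, -0.278]
force: [0.2, -1.8, 0.0]
grip_width: 0.0
finger_force: 0.0
clock: 1.72
position: [0.5641, -0.085, 0.1987]
tool_rot: [-3.14, 0.0, -0.274]
force: [0.2, -0.9, -0.0]
grip_width: -0.0001
finger_force: 0.0
t 1.725 shift [ 0.0007  0.0012 -0.0013] rot [-0.001  0.     0.007] q [ 0.12  0.47 -0.11  1.78  0.06  0.89 -1.85] F [ 0.2 -0.9 -0. ]
[[148.98066997 225.66738006]
 [258.46002622 221.30911741]
 [205.97751602 226.89048355]]
```

View pics/w1.png

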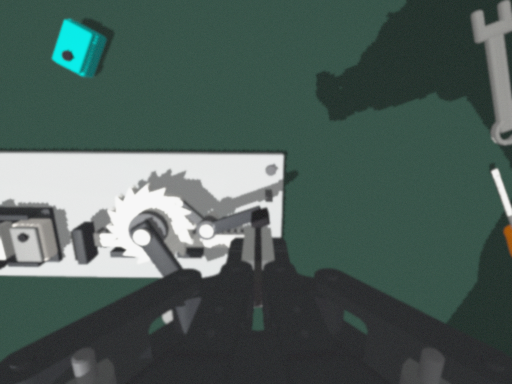

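The wrist view shows the tab at (261,215), the pivot at (207,231), the hub bolt at (142,237), and the plate's +x edge at row ~152 with its −y edge at column ~284. I'll check these against my frame.

Run:
```python
from h import *
c=np.load('w1c.npy',allow_pickle=True).item(); D=np.load('w1.npy'); print(c['eye'],c['attitude'])
print('edges',cl(onz(c,[[100,152],[220,153],[284,170],[283,220],[50,277],[200,277]],.012))*1000)
print('tab',cl(onz(c,[[261,215]],.085))*1000,'pivot',cl(onz(c,[[207,231]],.055))*1000,'hub',cl(onz(c,[[142,237]],.076))*1000)
print('depth z',depthpt(c,[[261,213],[207,231],[142,237],[220,160]],D)[:,2])
m=(cv2.imread('pics/w1.png').max(2)<45).astype(np.uint8); m[:205]=0;m[225:]=0;m[:,:248]=0;m[:,272:]=0
for r in range(205,225): print(r,np.where(m[r])[0][[0,-1]] if m[r].any() else '',end=' ')
```

```text
[ 0.63169487 -0.10422557  0.34190694] [ 2.86147200e+00  6.62515379e-04 -1.84411665e+00]
edges [[  74.03154222   61.55895126]
 [  73.73832484  -74.38394714]
 [  54.76730151 -147.1052314 ]
 [  -6.5206513  -147.89967533]
 [ -88.1408978   150.04211442]
 [ -85.47442383  -44.33475358]]
tab [[  27.32265052 -120.31171823]] pivot [[ -2.55032133 -63.82192651]] hub [[-0.29211469 -2.99235624]]
depth z [0.07132748 0.0557083  0.0740155  0.01349494]
205  206  207  208  209  210 [259 265] 211 [256 265] 212 [254 266] 213 [253 266] 214 [253 266] 215 [253 266] 216 [253 266] 217 [253 265] 218 [252 261] 219 [252 259] 220 [252 254] 221  222  223  224
```

The frame is about 2.5 mm off in y and 1 mm in x. I'll correct it, then lower the closed fingers on the tab's +x side.

```bash
sed -i 's/^O=.*/O=np.array([.543,.0405]); YAW=-.281/' h.py
python3 -m creep '[[0,0.004,0.002,0.05,0,0,0],[0,0.004,0.002,0.1,0,0,0],[0,0.004,0.002,0.13,0,0,0],[0,0.004,0.002,0.137,0,0,0.007],[0,0.004,0.002,0.137,0,0,0.007]]'; python3 -c "
from h import *
print(cl(bot.observe()['position']));go(w(.0,-.118,.062),YAW)"
```

```text
clock: 2.4
position: [0.566, -0.092, 0.0629]
tool_rot: [3.141, -0.0, -0.286]
force: [-0.4, -0.3, -0.6]
grip_width: -0.0002
finger_force: 0.0
[ 0.05880467 -0.12089227]
t 2.4 shift [-0.0588 -0.0026  0.0009] rot [ 0.    -0.    -0.005] q [ 0.12  0.67 -0.09  1.86  0.09  0.62 -1.88] F [-0.4 -0.3 -0.6]
```

```bash
python3 -m creep '[[0,-0.012,-0.001,0,0,0,0],[0,-0.02,-0.002,0,0,0,0],[0,-0.028,-0.003,0,0,0,0],[0,-0.036,-0.003,0,0,0,0],[0,-0.042,-0.003,0,0,0,0]]';python3 -m creep '[[0,-0.004,0,0,0,0,0],[0,-0.007,0,0,0,0,0],[0,-0.009,0,0,0,0,0]]'; python3 -c "
from h import *
print(cl(bot.observe()['position']))"
```

```text
clock: 3.02
position: [0.5263, -0.0767, 0.0625]
tool_rot: [3.142, -0.001, -0.285]
force: [2.5, -2.7, 0.8]
grip_width: -0.0002
finger_force: 1.8
clock: 3.4
position: [0.5179, -0.0743, 0.0623]
tool_rot: [3.142, -0.0, -0.285]
force: [3.4, -3.6, 2.0]
grip_width: 0.0005
finger_force: 2.0
[ 0.00770293 -0.1172137 ]
```

```bash
python3 -m creep '[[0,-0.003,0,0,0,0,0],[0,-0.005,0,0,0,0,0],[0,-0.006,0,0,0,0,0],[0,-0.006,0,0,0,0,0]]';python3 - <<'E'
from h import *
print(cl(bot.observe()['position']))
c=calibration('wrist'); p,d=grab_frame('wrist'); c2=calibration('scene'); p2,_=grab_frame('scene')
cv2.imwrite('pics/w2.png',np.hstack([cv2.resize(p[150:330,120:380],None,fx=1.5,fy=1.5),cv2.resize(p2[160:250,190:270],(390,270)[0:2])]))
E
```

```text
clock: 3.9
position: [0.5122, -0.0722, 0.0623]
tool_rot: [-3.141, 0.0, -0.285]
force: [3.9, 0.5, 1.9]
grip_width: 0.0001
finger_force: 1.8
[ 0.00163102 -0.11677857]
```

View pics/w2.png

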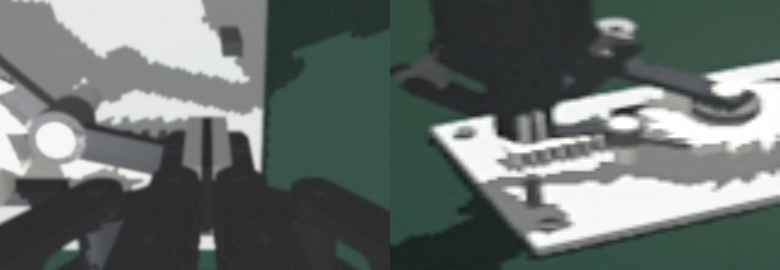

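The lever now points to the −x side and is still moving at ~4 N. I'll push on gently to the stop.

```bash
python3 -m creep '[[0,-0.001,0,0,0,0,0],[0,-0.002,0,0,0,0,0],[0,-0.003,0,0,0,0,0],[0,-0.003,0,0,0,0,0]]';python3 -m creep '[[0,-0.001,0,0,0,0,0],[0,-0.0015,0,0,0,0,0],[0,-0.0015,0,0,0,0,0]]'; python3 -c "
from h import *
print(cl(bot.observe()['position']))"
```

```text
clock: 4.5
position: [0.5096, -0.0711, 0.0624]
tool_rot: [-3.141, -0.001, -0.285]
force: [5.2, 3.5, 0.6]
grip_width: -0.0002
finger_force: 2.3
clock: 4.88
position: [0.5083, -0.0705, 0.0624]
tool_rot: [-3.141, -0.001, -0.285]
force: [6.2, 2.8, 1.0]
grip_width: -0.0001
finger_force: 2.7
[-0.00249786 -0.11630324]
```

```bash
python3 -m creep '[[0,-0.001,0,0,0,0,0],[0,-0.001,0,0,0,0,0]]';python3 -m creep '[[0,-0.001,0,0,0,0,0],[0,-0.001,0,0,0,0,0]]'; python3 -c "
from h import *
print(cl(bot.observe()['position']))"
```

```text
clock: 5.12
position: [0.5074, -0.0703, 0.0624]
tool_rot: [-3.141, -0.001, -0.285]
force: [6.9, 4.7, -1.5]
grip_width: -0.0
finger_force: 2.7
clock: 5.38
position: [0.5069, -0.07, 0.0625]
tool_rot: [-3.14, -0.002, -0.285]
force: [8.8, 2.7, -0.9]
grip_width: -0.0001
finger_force: 4.0
[-0.00399583 -0.11618578]
```

The lever is at its stop (stiff, ~9 N). Retreating, then up and over to the crank grip.

```bash
python3 -m creep '[[0,0.012,0,0,0,0,0],[0,0.014,0,-0.04,0,0,0],[0,0.014,0,-0.09,0,0,0],[0.06,0,0,-0.135,0,0,-0.15],[0.06,-0.02,-0.02,-0.135,0,0,-0.33]]'; python3 -m creep '[[0.06,0,0,0,0,0,-0.18],[0.06,0,0,0,0,0,-0.36],[0.06,0,0,0,0,0,-0.54],[0.06,0,0,0,0,0,-0.72],[0.06,0,0,0,0,0,-0.9]]';python3 -m creep '[[0.06,0,0,0,0,0,-0.18],[0.06,0,0,0,0,0,-0.36],[0.06,0,0,0,0,0,-0.54],[0.06,0,0,0,0,0,-0.72],[0.06,0,0,0,0,0,-0.9]]'; python3 -m creep '[[0.06,0,0,0,0,0,-0.18],[0.06,0,0,0,0,0,-0.36],[0.06,0,0,0,0,0,-0.54],[0.06,0,0,0,0,0,-0.72],[0.06,0,0,0,0,0,-0.9]]'; python3 -c "
from h import *
a=3.68
go(w(.075*np.cos(a),.075*np.sin(a),.2),a+YAW)"
```

```text
clock: 6.0
position: [0.4932, -0.0469, 0.2]
tool_rot: [3.14, -0.003, 0.047]
force: [0.5, 0.9, -0.7]
grip_width: 0.0358
finger_force: 0.0
clock: 6.62
position: [0.492, -0.0461, 0.197]
tool_rot: [-3.14, 0.001, 0.95]
force: [0.2, 0.2, -0.3]
grip_width: 0.06
finger_force: 0.0
clock: 7.25
position: [0.492, -0.0462, 0.1971]
tool_rot: [-3.14, -0.0, 1.85]
force: [0.4, -0.4, -0.7]
grip_width: 0.0602
finger_force: 0.0
clock: 7.88
position: [0.492, -0.0462, 0.1971]
tool_rot: [-3.141, -0.001, 2.75]
force: [0.3, -0.7, 0.4]
grip_width: 0.0604
finger_force: 0.0
t 7.875 shift [ 0.0457  0.0543 -0.0029] rot [-0.    -0.002 -0.649] q [ 0.61  0.47 -0.83  1.94  0.43  0.92  0.74] F [ 0.3 -0.7  0.4]
```

```bash
python3 -m creep '[[0.06,0.011,0.013,0,0,0,-0.16],[0.06,0.022,0.026,0,0,0,-0.32],[0.06,0.034,0.04,0,0,0,-0.48],[0.06,0.046,0.054,0,0,0,-0.65],[0.06,0.046,0.054,0,0,0,-0.65]]'
python3 - <<'E'
from h import *
a=3.68
go(w(.075*np.cos(a),.075*np.sin(a),.15),a+YAW)
for n in('wrist','scene','side'):
    c=calibration(n); p,d=grab_frame(n)
    if n=='wrist': cv2.imwrite('pics/w3.png',p); print(proj(c,[w(.075*np.cos(a),.075*np.sin(a),.109),w(0,0,.076)]))
    vv,uu=np.where(d>0); P=depthpt(c,np.c_[uu,vv],d)
    k=(P[:,2]>.1)&(P[:,2]<.114)&(np.hypot(*(P[:,:2]-w(.075*np.cos(a),.075*np.sin(a))[:2]).T)<.03)
    print(n,k.sum(),P[k].mean(0) if k.any() else '', cl(P[k].mean(0)) if k.any() else '')
    tk=(P[:,2]>.07)&(P[:,2]<.09)&(np.hypot(*(cl(P)-[-.021,-.118]).T)<.025)
    print('tab',tk.sum(),cl(P[tk].mean(0)) if tk.any() else '')
E
```

```text
clock: 8.5
position: [0.4704, 0.0222, 0.1971]
tool_rot: [3.141, -0.001, -2.887]
force: [-0.0, -0.1, 0.3]
grip_width: 0.0599
finger_force: 0.0
t 8.5 shift [ 0.0001 -0.0009  0.0471] rot [ 0.001 -0.001 -0.003] q [ 0.6   0.49 -1.01  1.99  0.51  0.94  1.15] F [-0.  -0.1  0.3]
[[256.90513131 194.92887496]
 [257.20527956 257.19734994]]
wrist 665 [0.4682054  0.02307175 0.10885243] [-0.06702791 -0.03748648]
tab 301 [-0.02357466 -0.11671487]
scene 62 [0.47583255 0.02165621 0.10785176] [-0.05930735 -0.03673136]
tab 43 [-0.01600402 -0.1175856 ]
side 62 [0.4700313  0.02714474 0.10867063] [-0.06640313 -0.03306688]
tab 36 [-0.02229082 -0.11501491]
```

View pics/w3.png

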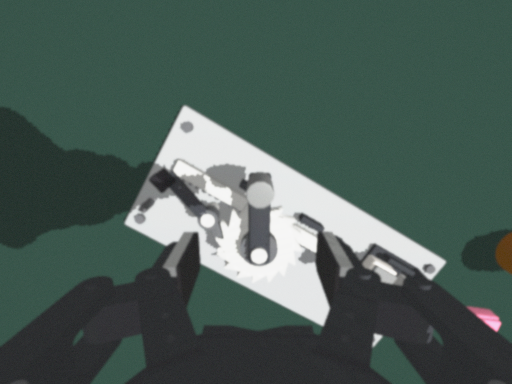

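The wrist view shows the grip centred between the fingers at (260,190) and the hub bolt at (259,256) as predicted. The tab is over at (163,181), its released side, with the pawl still caught. Descending and gripping.

```bash
python3 -m creep '[[0.06,0.001,0,0.045,0,0,0],[0.06,0.001,0,0.09,0,0,0],[0.06,0.001,0,0.115,0,0,0],[0.06,0.001,0,0.12,0,0,0],[0.05,0.001,0,0.12,0,0,0]]' 40; python3 -m creep '[[0.04,0,0,0,0,0,0],[0.032,0,0,0,0,0,0],[0.027,0,0,0,0,0,0],[0.02,0,0,0,0,0,0],[0.01,0,0,0,0,0,0]]'; python3 -m creep '[[0.01,0,0,0,0,0,0],[0.01,0,0,0,0,0,0]]'; python3 -c "
from h import *
o=bot.observe();p=cl(o['position']);print(p,np.hypot(*p),np.arctan2(p[1],p[0])%6.283-1.33,o['qpos'].round(2))"
```

```text
clock: 9.28
position: [0.4702, 0.0213, 0.0778]
tool_rot: [-3.141, 0.0, -2.89]
force: [-0.3, -0.6, 1.0]
grip_width: 0.0497
finger_force: 0.0
clock: 9.9
position: [0.47, 0.0225, 0.0778]
tool_rot: [3.141, 0.001, -2.888]
force: [-3.6, 5.1, 11.4]
grip_width: 0.0229
finger_force: 38.6
clock: 10.15
position: [0.47, 0.0225, 0.0778]
tool_rot: [3.141, 0.001, -2.888]
force: [-3.9, 5.0, 11.4]
grip_width: 0.023
finger_force: 38.6
[-0.06518108 -0.03752255] 0.07520980220777652 2.3337422438549456 [ 0.45  0.66 -0.83  2.09  0.76  0.72  0.94]
```

Gripped, drum estimate 2.334 matches. Winding on ~0.12 rad.

```bash
python3 -m creep '[[0.01,0,-0.003,0,0,0,-0.04],[0.01,-0.0002,-0.006,0,0,0,-0.08],[0.01,-0.0005,-0.009,0,0,0,-0.12],[0.01,-0.0005,-0.009,0,0,0,-0.12]]'
cat > st.py <<'E'
from h import *
o=bot.observe();p=cl(o['position']);a=np.arctan2(p[1],p[0])%6.283
yaw=o['tool_rot'][2]
t=np.array([-np.sin(a+YAW),np.cos(a+YAW)]);r=np.array([np.cos(a+YAW),np.sin(a+YAW)])
print('drum %.3f r %.4f Ft %.1f Fr %.1f yawerr %.3f'%(a-1.33,np.hypot(*p),o['force'][:2]@t,o['force'][:2]@r,(yaw-(a+YAW)+3.1416)%6.2832-3.1416),o['qpos'].round(2))
E
python3 st.py
python3 - <<'E'
from h import *
out=[]
for n,b in(('scene',(190,150,290,250)),('side',(230,150,330,250))):
    p,d=grab_frame(n); out.append(cv2.resize(p[b[1]:b[3],b[0]:b[2]],(400,400),interpolation=cv2.INTER_CUBIC)); c=calibration(n); print(proj(c,[w(0,-.062,.048)]),b)
cv2.imwrite('pics/p4.png',np.hstack(out))
E
```

```text
clock: 10.65
position: [0.4729, 0.0138, 0.0779]
tool_rot: [3.141, 0.001, -2.767]
force: [-3.0, 5.9, 11.1]
grip_width: 0.0229
finger_force: 38.7
drum 2.456 r 0.0750 Ft -6.6 Fr 0.7 yawerr 0.010 [ 0.49  0.68 -0.86  2.08  0.78  0.74  1.07]
[[236.68990723 203.41688586]] (190, 150, 290, 250)
[[279.03960969 192.16756436]] (230, 150, 330, 250)
```

View pics/p4.png

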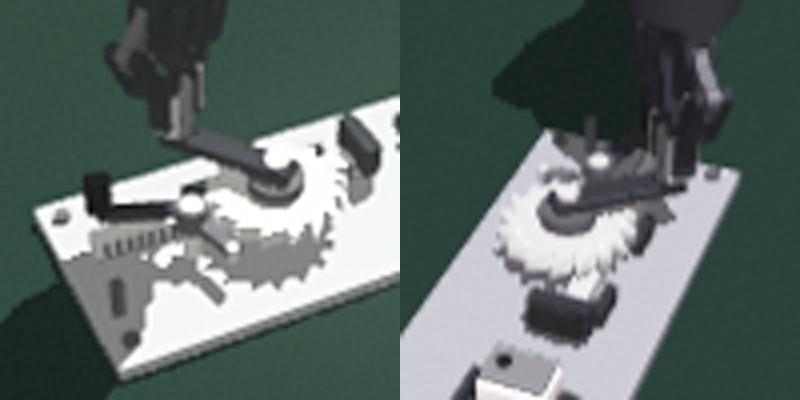

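Run:
```python
from h import *
c=calibration('scene')
for q in([248.7,211.2],[237.5,201],[243,206]): print(cl(onz(c,[q],.048)),np.hypot(*cl(onz(c,[q],.048))[0]))
c=calibration('wrist'); p,d=grab_frame('wrist'); cv2.imwrite('pics/w5.png',cv2.resize(p[150:350,120:400],None,fx=2,fy=2)); print(proj(c,[w(0,-.062,.048),w(0,0,.048)]))
```

```text
[[ 0.03952319 -0.0459962 ]] 0.06064431145247727
[[-0.00750942 -0.05626647]] 0.056765371140769724
[[ 0.01590823 -0.05113054]] 0.05354814621576113
[[183.01728496 273.55932512]
 [256.64457917 320.79479765]]
```

View pics/w5.png

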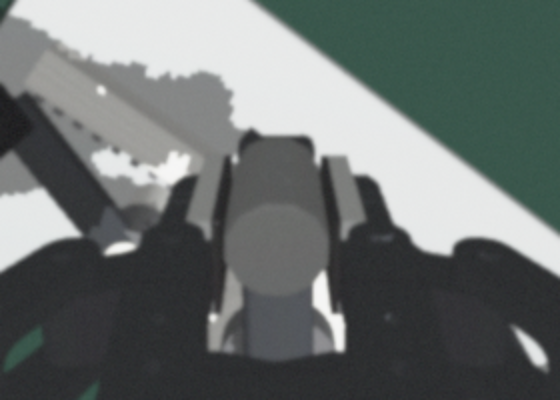

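The scene view puts the pawl nose ≈61 mm from the axis and visibly off the wheel, so the pawl is clear. The force at the grip (6.6 N) matches the drum spring. Easing back now.

```bash
cat >> st.py <<'E'
import sys
if len(sys.argv)>1: sys.exit(0 if o['force'][:2]@t < float(sys.argv[1]) else 1)
E
python3 -m creep '[[0.01,-0.0001,0.0045,0,0,0,0.06],[0.01,-0.0005,0.009,0,0,0,0.12],[0.01,-0.0012,0.0134,0,0,0,0.18],[0.01,-0.0022,0.0178,0,0,0,0.24],[0.01,-0.0033,0.0222,0,0,0,0.3]]' >/dev/null; python3 st.py -3 && python3 -m creep '[[0.01,-0.0001,0.0045,0,0,0,0.06],[0.01,-0.0005,0.009,0,0,0,0.12],[0.01,-0.0012,0.0134,0,0,0,0.18],[0.01,-0.0022,0.0178,0,0,0,0.24],[0.01,-0.0033,0.0222,0,0,0,0.3]]'; python3 st.py
```

```text
drum 2.153 r 0.0755 Ft -6.3 Fr 2.8 yawerr 0.012 [ 0.39  0.64 -0.79  2.09  0.73  0.7   0.76]
clock: 12.05
position: [0.4693, 0.0585, 0.0779]
tool_rot: [3.14, 0.0, 2.914]
force: [-3.9, 6.2, 10.2]
grip_width: 0.0228
finger_force: 38.7
drum 1.852 r 0.0759 Ft -5.1 Fr 5.3 yawerr 0.012 [ 0.29  0.63 -0.72  2.09  0.67  0.67  0.46]
```

```bash
python3 -m creep '[[0.01,0.0006,0.0022,0,0,0,0.03],[0.01,0.0008,0.0045,0,0,0,0.06],[0.01,0.0006,0.009,0,0,0,0.12]]' >/dev/null; python3 st.py -3 && python3 -m creep '[[0.01,0,0.0022,0,0,0,0.03],[0.01,-0.0001,0.0045,0,0,0,0.06],[0.01,-0.0003,0.0067,0,0,0,0.09],[0.01,-0.0005,0.009,0,0,0,0.12]]' >/dev/null; python3 st.py
python3 - <<'E'
from h import *
out=[]
for n,b in(('scene',(230,140,350,230)),('side',(220,190,340,280))):
    p,d=grab_frame(n); out.append(cv2.resize(p[b[1]:b[3],b[0]:b[2]],(400,300),interpolation=cv2.INTER_CUBIC))
cv2.imwrite('pics/p6.png',np.hstack(out))
E
```

```text
drum 1.736 r 0.0762 Ft -6.0 Fr -0.4 yawerr 0.009 [ 0.26  0.62 -0.69  2.08  0.65  0.66  0.35]
drum 1.617 r 0.0763 Ft -5.9 Fr 0.8 yawerr 0.008 [ 0.22  0.62 -0.66  2.07  0.62  0.65  0.24]
```

View pics/p6.png

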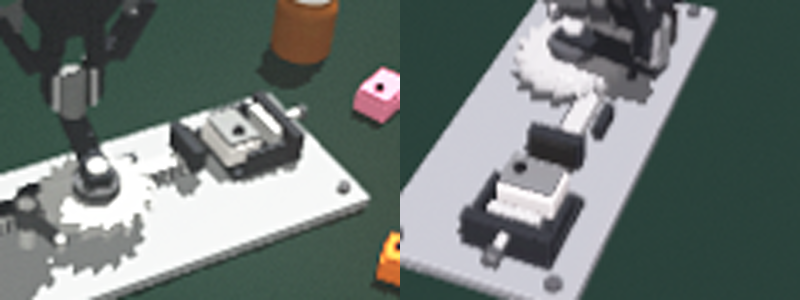

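The jaw is ~10 mm short of the housing, and the housing is a few mm short of the stop. I'll continue in chunks, each checked against the force.

```bash
for i in 1; do python3 -m creep '[[0.01,0,0.0022,0,0,0,0.03],[0.01,-0.0001,0.0045,0,0,0,0.06],[0.01,-0.0003,0.0067,0,0,0,0.09]]' >/dev/null; python3 st.py -4 && python3 -m creep '[[0.01,0.0004,0.0022,0,0,0,0.03],[0.01,0.0004,0.0045,0,0,0,0.06],[0.01,0.0002,0.0067,0,0,0,0.09]]' >/dev/null; python3 st.py -4 && python3 -m creep '[[0.01,0,0.0015,0,0,0,0.02],[0.01,0,0.003,0,0,0,0.04],[0.01,-0.0001,0.0045,0,0,0,0.06]]' >/dev/null; python3 st.py;done
python3 - <<'E'
from h import *
c=calibration('side')
b=(220,190,340,280)
p,d=grab_frame('side')
cv2.imwrite('pics/p7.png',cv2.resize(p[195:275,235:305],(700,600)[0:2],interpolation=cv2.INTER_CUBIC))
E
```

```text
drum 1.529 r 0.0764 Ft -6.1 Fr 0.5 yawerr 0.006 [ 0.19  0.62 -0.64  2.06  0.6   0.65  0.16]
drum 1.442 r 0.0766 Ft -4.9 Fr -2.2 yawerr 0.003 [ 0.16  0.62 -0.61  2.05  0.58  0.65  0.08]
drum 1.385 r 0.0766 Ft -4.9 Fr -0.3 yawerr 0.001 [ 0.15  0.62 -0.6   2.04  0.57  0.65  0.03]
```

View pics/p7.png

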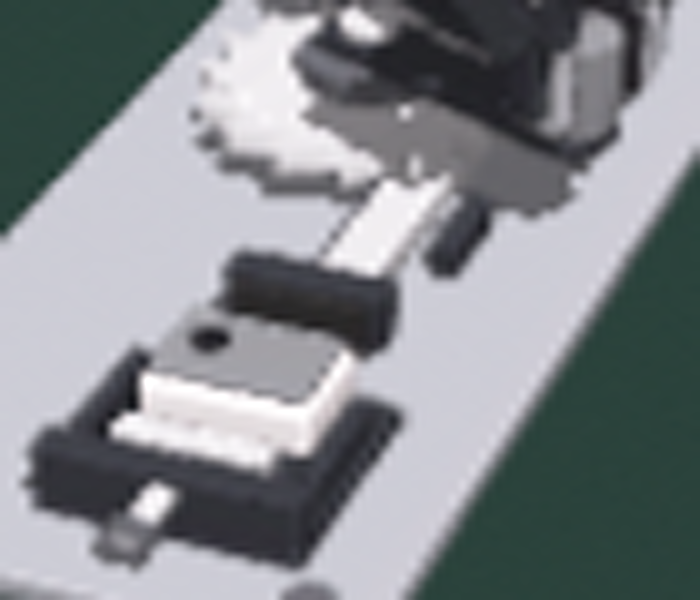

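Jaw is about at the housing. Continuing in 1.5 mm steps, each checked.

```bash
S='python3 st.py -3'
python3 -m creep '[[0.01,0,0.0015,0,0,0,0.02]]' >/dev/null; $S && python3 -m creep '[[0.01,0,0.0015,0,0,0,0.02]]' >/dev/null && $S && python3 -m creep '[[0.01,0,0.0015,0,0,0,0.02]]' >/dev/null && $S && python3 -m creep '[[0.01,0,0.0015,0,0,0,0.02]]' >/dev/null && $S && python3 -m creep '[[0.01,0,0.0015,0,0,0,0.02]]' >/dev/null && $S && python3 -m creep '[[0.01,0,0.0015,0,0,0,0.02]]' >/dev/null && $S && python3 -m creep '[[0.01,0,0.0015,0,0,0,0.02]]' >/dev/null && $S && python3 -m creep '[[0.01,0,0.0015,0,0,0,0.02]]' >/dev/null && $S && python3 -m creep '[[0.01,0,0.0015,0,0,0,0.02]]' >/dev/null && $S && python3 -m creep '[[0.01,0,0.0015,0,0,0,0.02]]' >/dev/null && $S
```

```text
drum 1.366 r 0.0766 Ft -5.2 Fr -1.5 yawerr -0.000 [ 0.14  0.62 -0.59  2.04  0.56  0.65  0.01]
drum 1.346 r 0.0767 Ft -4.8 Fr -0.3 yawerr -0.001 [ 0.13  0.62 -0.59  2.04  0.56  0.65 -0.  ]
drum 1.326 r 0.0767 Ft -5.6 Fr -1.3 yawerr -0.001 [ 0.13  0.62 -0.58  2.03  0.56  0.65 -0.02]
drum 1.307 r 0.0767 Ft -5.7 Fr -1.4 yawerr -0.002 [ 0.12  0.62 -0.58  2.03  0.55  0.65 -0.04]
drum 1.287 r 0.0767 Ft -4.5 Fr -0.8 yawerr -0.002 [ 0.12  0.62 -0.57  2.03  0.55  0.65 -0.06]
drum 1.268 r 0.0767 Ft -4.1 Fr -1.2 yawerr -0.003 [ 0.11  0.62 -0.57  2.02  0.54  0.65 -0.07]
drum 1.249 r 0.0767 Ft -5.3 Fr -0.3 yawerr -0.004 [ 0.11  0.62 -0.56  2.02  0.54  0.65 -0.09]
drum 1.230 r 0.0767 Ft -3.8 Fr -0.2 yawerr -0.005 [ 0.1   0.62 -0.56  2.02  0.53  0.65 -0.11]
drum 1.211 r 0.0767 Ft -4.7 Fr -0.3 yawerr -0.006 [ 0.1   0.62 -0.55  2.02  0.53  0.65 -0.12]
drum 1.191 r 0.0767 Ft -4.7 Fr -1.5 yawerr -0.006 [ 0.09  0.62 -0.55  2.01  0.52  0.65 -0.14]
```

```bash
S='python3 st.py -3'
python3 -m creep '[[0.01,0,0.0015,0,0,0,0.02]]' >/dev/null; $S && python3 -m creep '[[0.01,0,0.0015,0,0,0,0.02]]' >/dev/null && $S && python3 -m creep '[[0.01,0,0.0015,0,0,0,0.02]]' >/dev/null && $S && python3 -m creep '[[0.01,0,0.0015,0,0,0,0.02]]' >/dev/null && $S && python3 -m creep '[[0.01,0,0.0015,0,0,0,0.02]]' >/dev/null && $S && python3 -m creep '[[0.01,0,0.0015,0,0,0,0.02]]' >/dev/null && $S && python3 -m creep '[[0.01,0,0.0015,0,0,0,0.02]]' >/dev/null && $S && python3 -m creep '[[0.01,0,0.0015,0,0,0,0.02]]' >/dev/null && $S && python3 -m creep '[[0.01,0,0.0015,0,0,0,0.02]]' >/dev/null && $S && python3 -m creep '[[0.01,0,0.0015,0,0,0,0.02]]' >/dev/null && $S && python3 -m creep '[[0.01,0,0.0015,0,0,0,0.02]]' >/dev/null && $S && python3 -m creep '[[0.01,0,0.0015,0,0,0,0.02]]' >/dev/null && $S
```

```text
drum 1.172 r 0.0767 Ft -3.8 Fr -0.2 yawerr -0.007 [ 0.09  0.62 -0.54  2.01  0.52  0.65 -0.15]
drum 1.152 r 0.0767 Ft -3.8 Fr -0.1 yawerr -0.007 [ 0.08  0.62 -0.54  2.01  0.51  0.65 -0.17]
drum 1.132 r 0.0768 Ft -4.9 Fr 0.8 yawerr -0.007 [ 0.08  0.62 -0.53  2.    0.51  0.65 -0.19]
drum 1.113 r 0.0768 Ft -4.6 Fr 0.4 yawerr -0.008 [ 0.07  0.62 -0.53  2.    0.51  0.65 -0.2 ]
drum 1.094 r 0.0768 Ft -4.7 Fr 0.7 yawerr -0.008 [ 0.07  0.62 -0.52  2.    0.5   0.65 -0.22]
drum 1.074 r 0.0768 Ft -4.3 Fr 0.8 yawerr -0.009 [ 0.06  0.62 -0.52  1.99  0.5   0.65 -0.24]
drum 1.055 r 0.0768 Ft -4.1 Fr 0.5 yawerr -0.010 [ 0.06  0.62 -0.51  1.99  0.49  0.65 -0.25]
drum 1.035 r 0.0768 Ft -4.1 Fr 0.8 yawerr -0.010 [ 0.05  0.62 -0.51  1.99  0.49  0.65 -0.27]
drum 1.016 r 0.0768 Ft -4.4 Fr 0.5 yawerr -0.011 [ 0.05  0.62 -0.5   1.98  0.48  0.65 -0.28]
drum 0.996 r 0.0768 Ft -5.2 Fr -0.2 yawerr -0.011 [ 0.04  0.62 -0.5   1.98  0.48  0.65 -0.3 ]
drum 0.977 r 0.0768 Ft -3.9 Fr 1.0 yawerr -0.012 [ 0.04  0.62 -0.49  1.98  0.47  0.65 -0.31]
drum 0.958 r 0.0768 Ft -4.1 Fr 0.2 yawerr -0.013 [ 0.03  0.63 -0.49  1.97  0.47  0.65 -0.33]
```

```bash
S='python3 st.py -2.8'
python3 -m creep '[[0.01,0,0.0015,0,0,0,0.02]]' >/dev/null; $S && python3 -m creep '[[0.01,0,0.0015,0,0,0,0.02]]' >/dev/null && $S && python3 -m creep '[[0.01,0,0.0015,0,0,0,0.02]]' >/dev/null && $S && python3 -m creep '[[0.01,0,0.0015,0,0,0,0.02]]' >/dev/null && $S && python3 -m creep '[[0.01,0,0.0015,0,0,0,0.02]]' >/dev/null && $S && python3 -m creep '[[0.01,0,0.0015,0,0,0,0.02]]' >/dev/null && $S && python3 -m creep '[[0.01,0,0.0015,0,0,0,0.02]]' >/dev/null && $S && python3 -m creep '[[0.01,0,0.0015,0,0,0,0.02]]' >/dev/null && $S && python3 -m creep '[[0.01,0,0.0015,0,0,0,0.02]]' >/dev/null && $S && python3 -m creep '[[0.01,0,0.0015,0,0,0,0.02]]' >/dev/null && $S && python3 -m creep '[[0.01,0,0.0015,0,0,0,0.02]]' >/dev/null && $S && python3 -m creep '[[0.01,0,0.0015,0,0,0,0.02]]' >/dev/null && $S
python3 - <<'E'
from h import *
p,d=grab_frame('side')
cv2.imwrite('pics/p8.png',cv2.resize(p[195:275,235:305],(700,600)[0:2],interpolation=cv2.INTER_CUBIC))
E
```

```text
drum 0.938 r 0.0768 Ft -4.9 Fr 1.1 yawerr -0.013 [ 0.03  0.63 -0.48  1.97  0.46  0.65 -0.35]
drum 0.919 r 0.0768 Ft -4.2 Fr 1.3 yawerr -0.013 [ 0.02  0.63 -0.48  1.96  0.46  0.65 -0.36]
drum 0.899 r 0.0768 Ft -3.1 Fr 1.3 yawerr -0.014 [ 0.02  0.63 -0.47  1.96  0.45  0.65 -0.38]
drum 0.880 r 0.0768 Ft -3.5 Fr 1.8 yawerr -0.015 [ 0.02  0.63 -0.47  1.96  0.45  0.66 -0.39]
drum 0.860 r 0.0768 Ft -4.4 Fr 0.5 yawerr -0.015 [ 0.01  0.63 -0.46  1.95  0.44  0.66 -0.41]
drum 0.840 r 0.0768 Ft -4.0 Fr 2.2 yawerr -0.015 [ 0.01  0.63 -0.46  1.95  0.44  0.66 -0.42]
drum 0.821 r 0.0768 Ft -4.0 Fr 1.5 yawerr -0.016 [ 0.    0.63 -0.45  1.95  0.43  0.66 -0.44]
drum 0.801 r 0.0768 Ft -4.0 Fr 2.3 yawerr -0.016 [-0.    0.63 -0.45  1.94  0.43  0.66 -0.45]
drum 0.782 r 0.0768 Ft -3.3 Fr 1.1 yawerr -0.017 [-0.01  0.63 -0.44  1.94  0.42  0.66 -0.47]
drum 0.762 r 0.0768 Ft -4.2 Fr 2.5 yawerr -0.017 [-0.01  0.63 -0.43  1.94  0.42  0.66 -0.48]
drum 0.743 r 0.0767 Ft -4.8 Fr 3.1 yawerr -0.018 [-0.01  0.63 -0.43  1.93  0.41  0.66 -0.5 ]
drum 0.723 r 0.0767 Ft -3.2 Fr 3.0 yawerr -0.018 [-0.02  0.64 -0.42  1.93  0.41  0.66 -0.51]
```

View pics/p8.png

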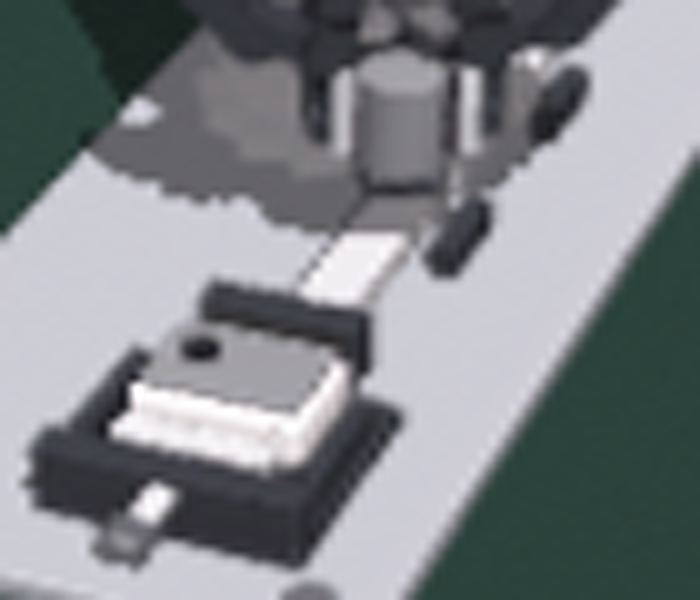

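The housing is being pushed and now stands just short of the stop block at (180,435) in the crop. Finer steps.

```bash
S='python3 st.py -2.4'
python3 -m creep '[[0.01,0.0003,0.001,0,0,0,0.013]]' >/dev/null; $S && python3 -m creep '[[0.01,0.0003,0.001,0,0,0,0.013]]' >/dev/null && $S && python3 -m creep '[[0.01,0,0.001,0,0,0,0.013]]' >/dev/null && $S && python3 -m creep '[[0.01,0,0.001,0,0,0,0.013]]' >/dev/null && $S && python3 -m creep '[[0.01,0,0.001,0,0,0,0.013]]' >/dev/null && $S && python3 -m creep '[[0.01,0,0.001,0,0,0,0.013]]' >/dev/null && $S && python3 -m creep '[[0.01,0,0.001,0,0,0,0.013]]' >/dev/null && $S && python3 -m creep '[[0.01,0,0.001,0,0,0,0.013]]' >/dev/null && $S && python3 -m creep '[[0.01,0,0.001,0,0,0,0.013]]' >/dev/null && $S && python3 -m creep '[[0.01,0,0.001,0,0,0,0.013]]' >/dev/null && $S && python3 -m creep '[[0.01,0,0.001,0,0,0,0.013]]' >/dev/null && $S && python3 -m creep '[[0.01,0,0.001,0,0,0,0.013]]' >/dev/null && $S
```

```text
drum 0.711 r 0.0768 Ft -4.3 Fr 0.5 yawerr -0.019 [-0.02  0.64 -0.42  1.93  0.41  0.66 -0.52]
drum 0.698 r 0.0768 Ft -2.5 Fr -1.2 yawerr -0.019 [-0.02  0.64 -0.42  1.92  0.4   0.66 -0.53]
drum 0.685 r 0.0768 Ft -2.9 Fr -0.1 yawerr -0.019 [-0.02  0.64 -0.41  1.92  0.4   0.66 -0.54]
drum 0.672 r 0.0768 Ft -4.3 Fr -0.8 yawerr -0.019 [-0.03  0.64 -0.41  1.92  0.4   0.66 -0.55]
drum 0.659 r 0.0768 Ft -3.2 Fr 0.2 yawerr -0.019 [-0.03  0.64 -0.41  1.92  0.39  0.66 -0.56]
drum 0.646 r 0.0768 Ft -4.1 Fr 0.1 yawerr -0.019 [-0.03  0.64 -0.4   1.91  0.39  0.66 -0.57]
drum 0.633 r 0.0767 Ft -3.4 Fr 0.0 yawerr -0.019 [-0.03  0.64 -0.4   1.91  0.39  0.66 -0.58]
drum 0.620 r 0.0768 Ft -4.4 Fr 0.3 yawerr -0.019 [-0.04  0.64 -0.4   1.91  0.38  0.67 -0.59]
drum 0.607 r 0.0768 Ft -2.4 Fr 0.2 yawerr -0.019 [-0.04  0.64 -0.39  1.91  0.38  0.67 -0.6 ]
```

```bash
S='python3 st.py -1.9'
$S; python3 -m creep '[[0.01,0,0,0,0,0,0]]' >/dev/null; $S && python3 -m creep '[[0.01,0,0.001,0,0,0,0.013]]' >/dev/null && $S && python3 -m creep '[[0.01,0,0.001,0,0,0,0.013]]' >/dev/null && $S && python3 -m creep '[[0.01,0,0.001,0,0,0,0.013]]' >/dev/null && $S && python3 -m creep '[[0.01,0,0.001,0,0,0,0.013]]' >/dev/null && $S && python3 -m creep '[[0.01,0,0.001,0,0,0,0.013]]' >/dev/null && $S && python3 -m creep '[[0.01,0,0.001,0,0,0,0.013]]' >/dev/null && $S && python3 -m creep '[[0.01,0,0.001,0,0,0,0.013]]' >/dev/null && $S && python3 -m creep '[[0.01,0,0.001,0,0,0,0.013]]' >/dev/null && $S && python3 -m creep '[[0.01,0,0.001,0,0,0,0.013]]' >/dev/null && $S
```

```text
drum 0.607 r 0.0768 Ft -2.4 Fr 0.2 yawerr -0.019 [-0.04  0.64 -0.39  1.91  0.38  0.67 -0.6 ]
drum 0.606 r 0.0768 Ft -4.9 Fr 0.4 yawerr -0.018 [-0.04  0.64 -0.39  1.91  0.38  0.67 -0.6 ]
drum 0.595 r 0.0767 Ft -3.7 Fr 0.0 yawerr -0.020 [-0.04  0.64 -0.39  1.9   0.38  0.67 -0.61]
drum 0.581 r 0.0767 Ft -4.1 Fr 1.0 yawerr -0.019 [-0.04  0.64 -0.39  1.9   0.37  0.67 -0.62]
drum 0.568 r 0.0767 Ft -3.7 Fr 0.9 yawerr -0.019 [-0.04  0.64 -0.38  1.9   0.37  0.67 -0.63]
drum 0.555 r 0.0767 Ft -2.8 Fr 0.5 yawerr -0.019 [-0.05  0.64 -0.38  1.9   0.37  0.67 -0.64]
drum 0.543 r 0.0767 Ft -3.0 Fr 0.4 yawerr -0.020 [-0.05  0.64 -0.38  1.89  0.37  0.67 -0.65]
drum 0.529 r 0.0767 Ft -3.5 Fr 0.8 yawerr -0.019 [-0.05  0.65 -0.37  1.89  0.36  0.67 -0.65]
drum 0.516 r 0.0767 Ft -3.5 Fr 0.8 yawerr -0.019 [-0.05  0.65 -0.37  1.89  0.36  0.67 -0.66]
drum 0.503 r 0.0767 Ft -2.8 Fr 1.8 yawerr -0.019 [-0.06  0.65 -0.37  1.89  0.36  0.67 -0.67]
drum 0.491 r 0.0767 Ft -3.4 Fr 1.3 yawerr -0.019 [-0.06  0.65 -0.36  1.88  0.35  0.67 -0.68]
```

```bash
S='python3 st.py -1.7'
python3 -m creep '[[0.01,0,0.001,0,0,0,0.013]]' >/dev/null; $S && python3 -m creep '[[0.01,0,0.001,0,0,0,0.013]]' >/dev/null && $S && python3 -m creep '[[0.01,0,0.001,0,0,0,0.013]]' >/dev/null && $S && python3 -m creep '[[0.01,0,0.001,0,0,0,0.013]]' >/dev/null && $S && python3 -m creep '[[0.01,0,0.001,0,0,0,0.013]]' >/dev/null && $S && python3 -m creep '[[0.01,0,0.001,0,0,0,0.013]]' >/dev/null && $S && python3 -m creep '[[0.01,0,0.001,0,0,0,0.013]]' >/dev/null && $S
python3 - <<'E'
from h import *
c=calibration('scene');p,d=grab_frame('scene'); print(bot.observe()['clock'])
cv2.imwrite('pics/p9.png',cv2.resize(p[160:210,260:335],(750,500),interpolation=cv2.INTER_CUBIC))
E
```

```text
drum 0.477 r 0.0767 Ft -3.2 Fr 0.8 yawerr -0.019 [-0.06  0.65 -0.36  1.88  0.35  0.67 -0.69]
drum 0.464 r 0.0767 Ft -3.4 Fr 1.1 yawerr -0.019 [-0.06  0.65 -0.36  1.88  0.35  0.67 -0.7 ]
drum 0.451 r 0.0767 Ft -3.4 Fr 2.1 yawerr -0.019 [-0.06  0.65 -0.35  1.88  0.34  0.67 -0.71]
drum 0.438 r 0.0767 Ft -3.1 Fr 0.9 yawerr -0.019 [-0.07  0.65 -0.35  1.87  0.34  0.67 -0.72]
drum 0.425 r 0.0766 Ft -3.0 Fr 0.3 yawerr -0.019 [-0.07  0.65 -0.35  1.87  0.34  0.67 -0.73]
drum 0.412 r 0.0766 Ft -3.3 Fr 0.8 yawerr -0.019 [-0.07  0.65 -0.34  1.87  0.33  0.67 -0.74]
drum 0.399 r 0.0766 Ft -3.3 Fr 1.2 yawerr -0.019 [-0.07  0.65 -0.34  1.87  0.33  0.68 -0.75]
21.8
```

View pics/p9.png

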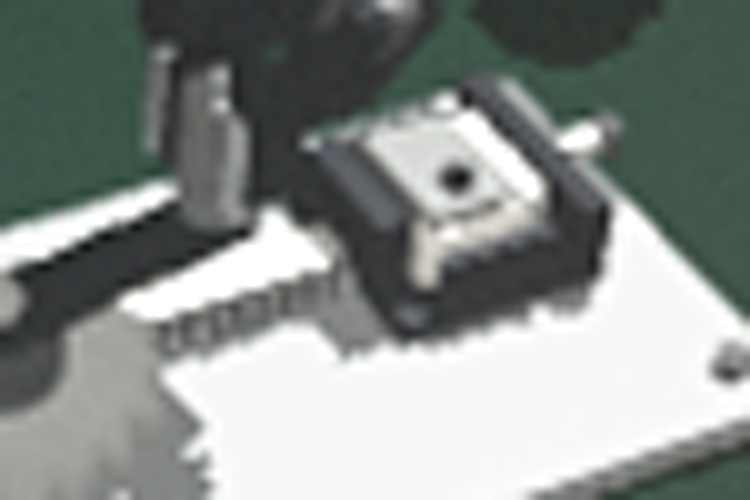

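The crop shows the housing very near the white stop block, with force still ~3.3 N (spring only), so not seated yet. I've viewed 12 pictures, which is over the limit of 10, so from here I go by numbers only.

```bash
S='python3 st.py -1.9'
python3 -m creep '[[0.01,0,0.001,0,0,0,0.013]]' >/dev/null; $S && python3 -m creep '[[0.01,0,0.001,0,0,0,0.013]]' >/dev/null && $S && python3 -m creep '[[0.01,0,0.001,0,0,0,0.013]]' >/dev/null && $S && python3 -m creep '[[0.01,0,0.001,0,0,0,0.013]]' >/dev/null && $S && python3 -m creep '[[0.01,0,0.001,0,0,0,0.013]]' >/dev/null && $S && python3 -m creep '[[0.01,0,0.001,0,0,0,0.013]]' >/dev/null && $S && python3 -m creep '[[0.01,0,0.001,0,0,0,0.013]]' >/dev/null && $S && python3 -m creep '[[0.01,0,0.001,0,0,0,0.013]]' >/dev/null && $S
```

```text
drum 0.386 r 0.0766 Ft -3.4 Fr 1.8 yawerr -0.019 [-0.07  0.65 -0.34  1.86  0.33  0.68 -0.76]
drum 0.373 r 0.0766 Ft -2.7 Fr 2.7 yawerr -0.019 [-0.07  0.65 -0.33  1.86  0.32  0.68 -0.77]
drum 0.360 r 0.0765 Ft -4.0 Fr 2.7 yawerr -0.019 [-0.08  0.65 -0.33  1.86  0.32  0.68 -0.77]
drum 0.349 r 0.0765 Ft 0.9 Fr 1.2 yawerr -0.021 [-0.08  0.65 -0.33  1.86  0.32  0.68 -0.78]
```

Contact: force went from −3.7 to about +0.9 N. Holding briefly to confirm.

```bash
python3 -m creep '[[0.01,0,0,0,0,0,0],[0.01,0,0,0,0,0,0]]'; python3 st.py; python3 -m creep '[[0.01,0,0,0,0,0,0]]'>/dev/null; python3 st.py
```

```text
clock: 22.55
position: [0.5561, 0.116, 0.0779]
tool_rot: [3.14, -0.001, 1.378]
force: [2.9, 1.4, 8.1]
grip_width: 0.0227
finger_force: 39.5
drum 0.351 r 0.0766 Ft -2.6 Fr 1.9 yawerr -0.022 [-0.08  0.65 -0.33  1.86  0.32  0.68 -0.78]
drum 0.350 r 0.0766 Ft -2.7 Fr 0.7 yawerr -0.022 [-0.08  0.65 -0.33  1.86  0.32  0.68 -0.78]
```

```bash
S='python3 st.py -1.2'
python3 -m creep '[[0.01,0,0.0004,0,0,0,0.005],[0.01,0,0.0004,0,0,0,0.005]]' >/dev/null; $S && python3 -m creep '[[0.01,0,0.0004,0,0,0,0.005],[0.01,0,0.0004,0,0,0,0.005]]' >/dev/null && $S && python3 -m creep '[[0.01,0,0.0004,0,0,0,0.005],[0.01,0,0.0004,0,0,0,0.005]]' >/dev/null && $S&& python3 -m creep '[[0.01,0,0.0004,0,0,0,0.005],[0.01,0,0.0004,0,0,0,0.005]]' >/dev/null && $S
```

```text
drum 0.349 r 0.0766 Ft 1.2 Fr 1.4 yawerr -0.025 [-0.08  0.66 -0.33  1.86  0.32  0.68 -0.79]
```

```bash
python3 -m creep '[[0.01,0,0,0,0,0,0]]' >/dev/null; python3 st.py;python3 -m creep '[[0.01,0,0,0,0,0,0]]' >/dev/null; python3 st.py;python3 -m creep '[[0.01,0,0,0,0,0,0]]' >/dev/null; python3 st.py
```

```text
drum 0.349 r 0.0766 Ft 1.4 Fr 1.1 yawerr -0.025 [-0.08  0.66 -0.33  1.86  0.32  0.68 -0.79]
drum 0.349 r 0.0766 Ft 1.0 Fr 1.7 yawerr -0.025 [-0.08  0.66 -0.33  1.86  0.32  0.68 -0.79]
drum 0.349 r 0.0766 Ft 0.6 Fr 1.6 yawerr -0.025 [-0.08  0.66 -0.33  1.86  0.32  0.68 -0.79]
```

Seated with ~0–1 N at the hand and held well over 0.1 s; letting go and withdrawing upward.

```bash
python3 -m creep '[[0.03,0,0,0,0,0,0],[0.04,0,0,0,0,0,0],[0.05,0,0,0,0,0,0],[0.055,0,0,0,0,0,0],[0.055,0,0,0,0,0,0]]'; python3 -m creep '[[0.055,0,0,-0.02,0,0,0],[0.055,0,0,-0.05,0,0,0],[0.055,0,0,-0.09,0,0,0],[0.055,0,0,-0.13,0,0,0],[0.055,0,0,-0.13,0,0,0]]'
python3 - <<'E'
from h import *
o=bot.observe(); print(o['clock'],o['force'].round(1))
a=1.33+.349
for n in('scene','side','wrist'):
    c=calibration(n); p,d=grab_frame(n); vv,uu=np.where(d>0); P=depthpt(c,np.c_[uu,vv],d); q=cl(P)
    k=(P[:,2]>.1)&(P[:,2]<.114)&(np.hypot(q[:,0]-.075*np.cos(a),q[:,1]-.075*np.sin(a))<.04)
    t=(P[:,2]>.07)&(P[:,2]<.09)&(np.hypot(q[:,0]+.021,q[:,1]+.118)<.025)
    g=q[k].mean(0) if k.any() else np.zeros(2)
    print(n,'grip',k.sum(),g,np.arctan2(g[1],g[0])-1.33,'tab',t.sum(),q[t].mean(0) if t.any() else '')
    if n=='side':
        col=p[vv,uu].astype(int); h=(P[:,2]>.036)&(P[:,2]<.056)&(abs(q[:,0])<.03)&(q[:,1]>.09)&(q[:,1]<.22)&(col.min(1)>90)
        r=cv2.minAreaRect((q[h]*1000).astype(np.float32)); print('housing top',h.sum(),r)
E
```

```text
clock: 23.92
position: [0.5558, 0.1156, 0.0773]
tool_rot: [-3.142, 0.0, 1.373]
force: [0.0, 0.4, 0.2]
grip_width: 0.0554
finger_force: 0.0
clock: 24.55
position: [0.557, 0.1159, 0.2101]
tool_rot: [3.137, -0.002, 1.372]
force: [0.3, 0.9, 0.4]
grip_width: 0.055
finger_force: 0.0
24.55 [0.3 0.9 0.4]
scene grip 64 [-0.00164403  0.07463399] 0.2628206930559216 tab 45 [-0.01628928 -0.11727839]
side grip 71 [-0.00954516  0.07929779] 0.36059102260613085 tab 35 [-0.02209552 -0.11514697]
housing top 208 ((-10.564590454101562, 172.35923767089844), (94.55494689941406, 38.92146301269531), 88.84246826171875)
wrist grip 613 [-0.00820238  0.0773499 ] 0.3464440353656888 tab 0
```

```bash
python3 -c "
from workcell import job
print(job.job_done())"
```

```text
the job is handed in; nothing more can be done
None
```

Job handed in at about 24.6 s, verdict not shown: lever over at its stop, pawl clear, drum eased back by the crank to about 0.35 rad and unmoved after letting go, and the housing against its stop by the force readings; I did not check the bystanders at the end, and I viewed 12 pictures, 2 over the limit of 10.

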